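# Clear a returned kit carrier: file the full parts tin

### The job

Two look-alike lidded tins are held down in the returned kit carrier; one is still full of washers, the other is empty. Lift the sprung hold-down arm until it stays open by itself and leave it open, and file the full tin (only its weight tells it from the empty one) flat in the empty lane of the picking tray, leaving the empty one in its own place in the carrier. The lids are only slipped on: keep the tins upright, set them down instead of dropping them, and leave the stock tins, the tape and the screwdriver alone.

Things in the scene. Friction and masses are not known exactly. Their poses are not given: they have to be found in the camera images.
- carrier: Kit carrier, fixed to the bench: grey plate 214 mm (its y), 6 mm thick, x from -44 to +106 mm. Origin on the bench midway between the two tin places, 40 mm to +y and -y; +x points to the arm's hinge, -x to its grip, z up. Tins stand with their 60 mm length along x between two rails (|x| 32 to 40 mm, along the whole plate) as high as their tops, so the ends cannot be gripped here.
- nest_0 (a point): Floor of the tin place at carrier +y, its middle, 6 mm above the bench. Thin 30 mm high ribs with 2 mm play stand beside the tin's corners (8 mm along its long sides), so tins come out and go in straight up and down; the middle 50 mm of the long sides is free for gripping across the 38 mm width.
- nest_1 (a point): The same for the tin place at carrier -y.
- hold_arm (a joint): Angle of the sprung hold-down arm: 0 level, its two rubber feet on the tins; grows as the grip end is lifted; open stop 1.95. Over-centre spring: below the hold-open point at about 1.2 it snaps shut, above it it swings on to the stop by itself and stays. About 6 to 10 N up at the grip starts it; the pull falls as it rises.
- hold_hinge (a point): Hinge axis of the hold-down arm, 52 mm above the bench, 70 mm to carrier +x; the axis runs along carrier y.
- hold_grip (a point): Middle of the arm's black round grip, 18 mm thick, along the arm, 140 mm from the hinge, ending 21 mm farther out in a 26 mm ball; 52 mm above the bench when shut, only bench below. Can be pinched across carrier y from above; may turn in the fingers as it swings. The arm is a 14 mm bar; a 112 mm cross bar with the feet sits 70 mm from the hinge. Open, it leans back over the hinge, 0.21 m high.
- tin_1 (a point): Centre (half-way up) of one tin in the carrier: tinplate, slip lid, 60 mm (its x) by 38 mm (its y) by 30 mm high, bottom 6 mm above the bench in the carrier. z up. Full weighs about 0.3 kg, empty about 0.05 kg; nothing outside shows which is which and they may stand in either place.
- tin_2 (a point): Centre (half-way up) of the other tin in the carrier, the same in look and size.
- tray: Grey picking tray, fixed, 158 mm (its x) by 160 mm (its y), origin on the bench under its middle, z up. Floor 4 mm thick. Three lanes along x, middles at y -52, 0, +52 mm, each 48 mm wide, 150 mm long; walls and dividers reach 54 mm above the bench, only the -x end wall is low (22 mm). Beside a tin's long sides in a lane only 5 mm are free, too little for fingers; past its ends there is room.
- card: Blank buff card 44 x 26 mm, 0.6 mm thick, lying flat on the floor of the empty lane (on the lane's middle line, within 10 mm of its middle lengthwise); it stays there under the filed tin. Origin on the lane floor, 4 mm above the bench, x along the lane, z up.
- stock_1_c (a point): Centre (half-way up) of a stock tin standing in another lane, same size; leave alone.
- stock_2_c (a point): Centre (half-way up) of the second stock tin, in the third lane; leave alone.
- tape_c (a point): Centre of a roll of packing tape lying flat on the bench, 94 mm across, 48 mm high; leave alone.
- screwdriver: Screwdriver lying on the bench near the robot, about 180 mm long, origin under its middle, its x along the shaft; leave alone.

How it is judged:
On the way, in this order (a step that is already met when the one before it is completed fails the run):
1. the hold-down arm stands open past its hold-open point by itself, both tins still in their places (value of joint hold_arm above 1.6 rad and contact force between hold_arm and the fingers below 0.5 N and distance of each of full_tin, empty_tin from where it was at the start of the episode below 0.01 m), for 0.2 s.
2. the full tin has been lifted out of the carrier (height (world z) of full_tin above 0.055 m and value of joint hold_arm above 1.5 rad), for 0.1 s.
At the end, for the whole second after the job is handed in: The full tin lies flat (within 0.1 rad) on the floor of the lane that was empty, released and at rest; the empty tin is at rest in its own place in the carrier (within 12 mm); the hold-down arm stands open (above 1.6 rad); the stock tins are within 20 mm of where they stood (x of full_tin in the frame of card between -0.06 and 0.06 m and y of full_tin in the frame of card between -0.012 and 0.012 m and z of full_tin in the frame of card between -0.006 and 0.006 m and angle between each of full_tin, empty_tin's own z axis and vertical below 0.1 rad and linear speed of each of full_tin, empty_tin below 0.02 m/s and distance of empty_tin from where it was at the start of the episode below 0.012 m and value of joint hold_arm above 1.6 rad and distance of each of stock_1_c, stock_2_c from where it was at the start of the episode below 0.02 m); the robot touches nothing.
It fails at once if a carrier tin is tipped (angle between any of full_tin, empty_tin's own z axis and vertical above 0.5 rad).
It fails at once if a carrier tin is dropped or flung (faster than 0.45 m/s with no finger on it) ((linear speed of full_tin above 0.45 m/s and contact force between the fingers and full_tin below 0.1 N) or (linear speed of empty_tin above 0.45 m/s and contact force between the fingers and empty_tin below 0.1 N)).
It fails at once if a stock tin is knocked (moved over 25 mm) (distance of any of stock_1_c, stock_2_c from where it was at the start of the episode above 0.025 m).
It fails at once if the tape or the screwdriver is moved over 30 mm (distance of any of tape_c, screwdriver from where it was at the start of the episode above 0.03 m).
It also fails if it takes over 72 s, if anything falls off the work surface, if the arm or the gripper's body presses on something with over 40 N, if the wrist force passes 120 N, or if a joint passes its speed limit or range.

### The arm

A 6-joint arm with a two-finger parallel gripper is mounted at the origin on the work surface. World frame = base frame: x ahead of the robot, y to its left, z up, the work surface at z = 0. Lengths are in m, angles in rad, forces in N, time in s.
With the tool pointing down it reaches from about 0.35 to 0.85 m from the base axis. Payload 8.1 kg.
Tool frame: the origin (TCP) lies midway between the tips of the shut fingers; the grasp point (between the pads) lies 19 mm behind it; z points along the fingers, y is the direction in which the jaws open and shut (so a half turn about z gives the same grasp; the last joint's range is limited). The gripper opens to 93 mm and grips with 3 to 60 N. Pads are 15 mm wide; open, the fingers measure 128 mm over their backs; the gripper's body (75 mm by 188 mm) begins 65 mm behind the grasp point.
Start: joints at [-1.414, 0.13, 1.488, -0, 1.523, -0.085], TCP at [0.144, -0.583, 0.219] pointing down, gripper open.
Joint ranges: [-2.96, 2.96], [-0.89, 2.26], [0.02, 2.5], [-1.34, 4.48], [0, 2.73], [-2.66, 2.66]. Speed limits (rad/s): [2.39, 2.39, 2.79, 3.14, 3.14, 3.14].

### API

Orientations are given as a rotation vector (axis times angle).
In Python, from plant import r gives the robot as it stands. The module is installed in compiled form; this text tells all that it offers.
- The arm moves only by the tool carry_out, never from a script. Its argument "rows" is a list of rows, each a list of 7 numbers: the shift along the tool's x, y, z in m, then the turn, a rotation vector about the tool's x, y, z in degrees, then the opening, from -1 (shut) to 1 (fully open), so that 0 is half open. A call has 1 to 5 rows; each row shifts and turns the commanded pose from where the row before left it, along the tool's axes as they then stand; what a row does not reach is not made up. A row lasts 1/8 s, in which the tool goes at most 62.5 mm and 10.7 degrees, less where a joint would pass 70% of its speed; a pose out of reach is approached as far as the arm can. A call is refused whole if a number of a shift passes 0.0625 or a number of a turn 10.7, either way. A call with a gripper value outside its range is refused whole. The fingers move at their own pace and stop on an object; the grip force is fixed at half the most. Time passes only in rows, so rows that do not move let the fingers close. It gives the time, the measured TCP pose, the force and the opening at its end, in the units of the state.
- r.sense(): the state, without advancing time (a new reading comes with each control period).
- r.snapshot(name): name is "scene" or "top"; returns a dict with "img" (400x640x3 uint8, red, green, blue), "vertical_fov" (degrees; the focal length in pixels is half the picture's height over the tangent of half this angle, whatever the lens; pixels are square), "cx", "cy" (the principal point, pixels), "camera_from_world" (4x4, takes a point from world to camera coordinates). Camera axes: x right, y down, z forward; pixel columns grow to the right and rows downward; lengths in m; the calibration is good to about 2 mm. A picture is of the moment at which its call begins. There is no depth.
- r.sign_off(): hands the job in, once; it reports no verdict.
The state is a dict: "time_s": time; "joint_positions": joint angles; "qd": joint speeds; "effort": joint torques, N m; "tool_pos": TCP position; "eef_rot": TCP orientation; "ft_force": force on the tool from outside, world axes, zero at the start; "ft_torque": the same for the moment, N m; "gripper_width": opening from 0.0 (shut) to 1.0 (fully open).
Only numpy, scipy, OpenCV 4.12 (cv2) and the standard library are available. Lean on these libraries where they do the work, as an engineer would, in place of code of your own. Each camera call takes 0.05 s, during which the arm holds its last target.

## Working session

There is one attempt and no reset: what is moved stays moved. The work goes in short steps, Python scripts to look and compute and a tool call to move; the robot and the scene stay as the last step left them, time stands still between calls to the robot, and variables do not carry over. Pictures are saved under pics/ and viewed, and the job is handed in when it is done.

Besides the shell and the picture viewer there is one more tool, called after ">>>" by a JSON object that holds its "fn" and its "kwargs", one argument or row to a line. carry_out: Moves the arm, as the interface text tells. Its arguments: {"type":"object","properties":{"rows":{"type":"array"}},"required":["rows"]}

```bash
ls; mkdir -p pics; python3 - <<'E'
from plant import r
import cv2,json,numpy as np
s=r.sense(); print(s)
for n in("scene","top"):
    d=r.snapshot(n); cv2.imwrite(f"pics/{n}0.png",d["img"][:,:,::-1]); print(n,d["vertical_fov"],d["cx"],d["cy"],np.round(d["camera_from_world"],4).tolist())
    np.savez(f"{n}0.npz",**{k:np.array(v) for k,v in d.items()})
E
```

```text
pics
{'time_s': 0.0, 'joint_positions': array([-1.41437447e+00,  1.31175372e-01,  1.48928613e+00, -2.87704207e-05,
        1.52299422e+00, -8.53984205e-02]), 'qd': array([-0.00204094, -0.00058462, -0.0006106 ,  0.00115688, -0.00019978,
        0.00157726]), 'effort': array([ 1.38621301e-03, -5.59826517e+01, -4.91765356e+01,  7.67606869e-02,
        3.55522789e-02, -1.70837184e-04]), 'tool_pos': array([ 0.1436042 , -0.58196827,  0.21757521]), 'eef_rot': array([-3.11680919e+00, -3.78703298e-01,  1.48924875e-04]), 'ft_force': array([0.17542098, 0.12826271, 0.78475907]), 'ft_torque': array([ 0.06564134, -0.02279254,  0.00734324]), 'gripper_width': 1.00054765586112}
scene 51.156135095857614 325.1192498492818 200.68584760318794 [[-0.5946, 0.804, 0.0056, 0.3102], [0.6207, 0.4635, -0.6324, -0.3191], [-0.5111, -0.3725, -0.7746, 1.164], [0.0, 0.0, 0.0, 1.0]]
top 51.62685704070814 319.8504063425873 197.94035623676174 [[-0.0182, -0.9994, -0.0294, 0.0395], [-0.9938, 0.0213, -0.1093, 0.5684], [0.1099, 0.0272, -0.9936, 0.8477], [0.0, 0.0, 0.0, 1.0]]
```

View pics/scene0.png

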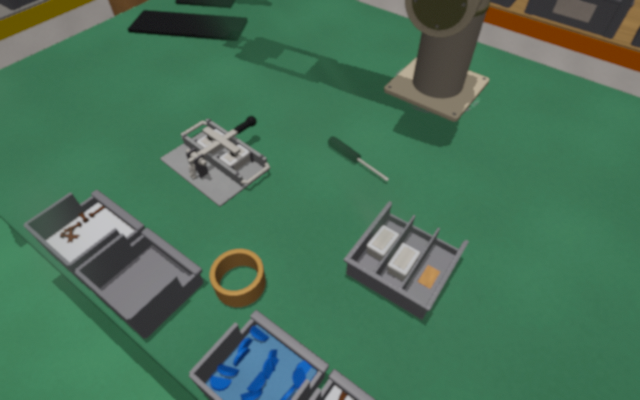

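View pics/top0.png

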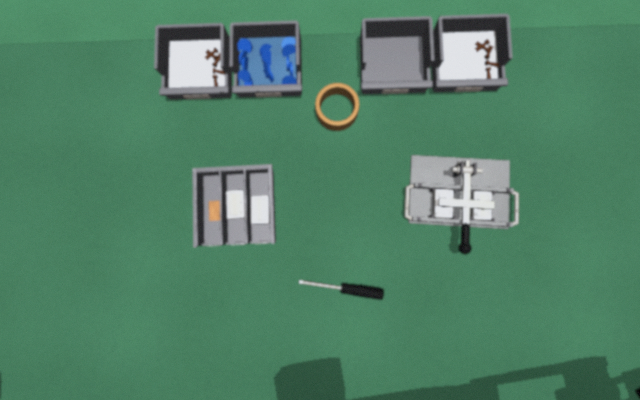

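Scene: carrier at (215,160), tray at (405,260), card at (430,276). Top: carrier at about (463,195) with the grip end at (465,245), tray at (233,205), card at (214,210). I'll zoom in.

```bash
python3 - <<'E'
import cv2,numpy as np
def crop(n,x,y,w,h,k,o):
    im=cv2.imread(f"pics/{n}.png")[y:y+h,x:x+w]; cv2.imwrite(f"pics/{o}.png",cv2.resize(im,None,fx=k,fy=k,interpolation=cv2.INTER_CUBIC))
crop("top0",395,145,130,115,6,"c1")
crop("top0",180,155,110,100,6,"c2")
crop("scene0",155,105,125,100,6,"c3")
crop("scene0",340,195,135,125,5,"c4")
E
```

```text
(no output)
```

View pics/c1.png

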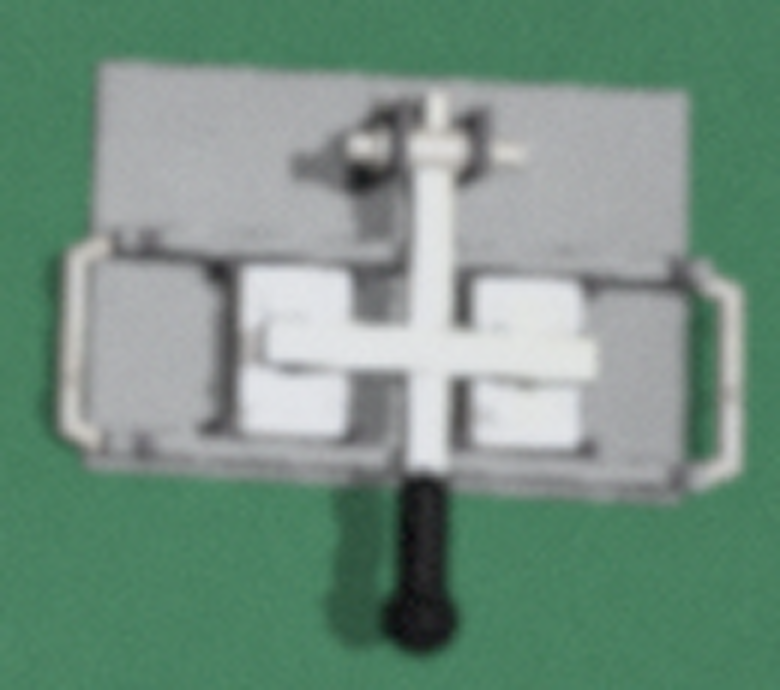

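View pics/c2.png

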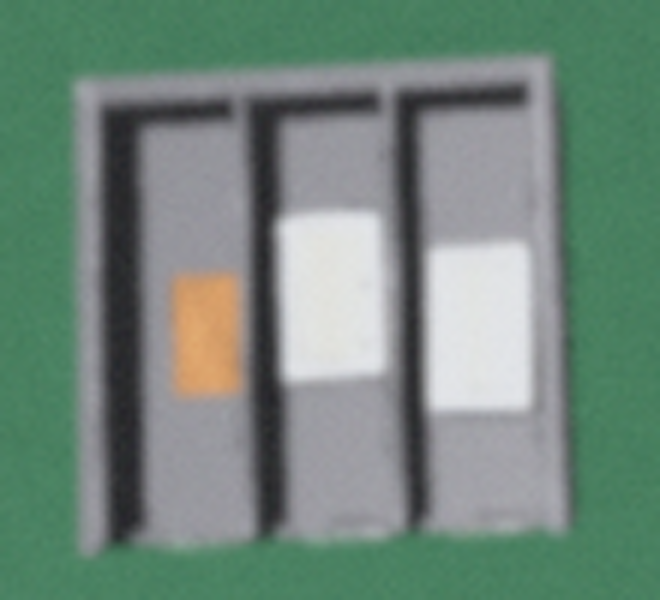

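View pics/c3.png

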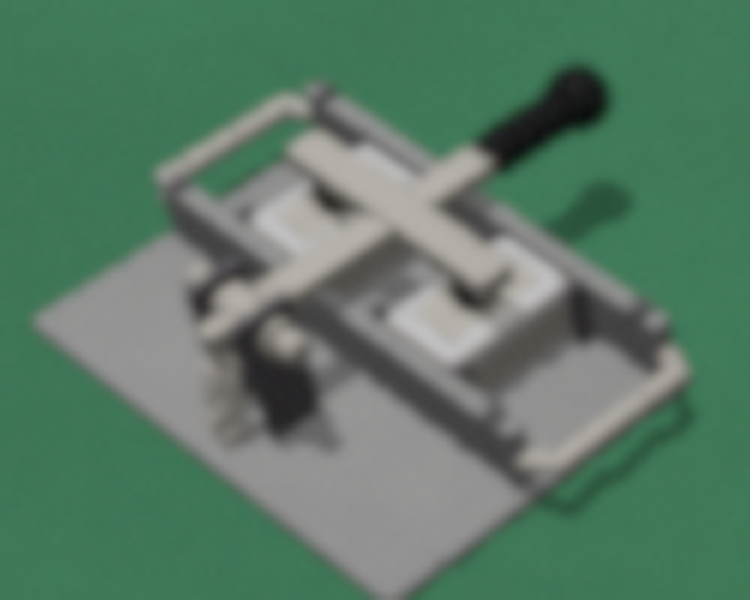

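View pics/c4.png

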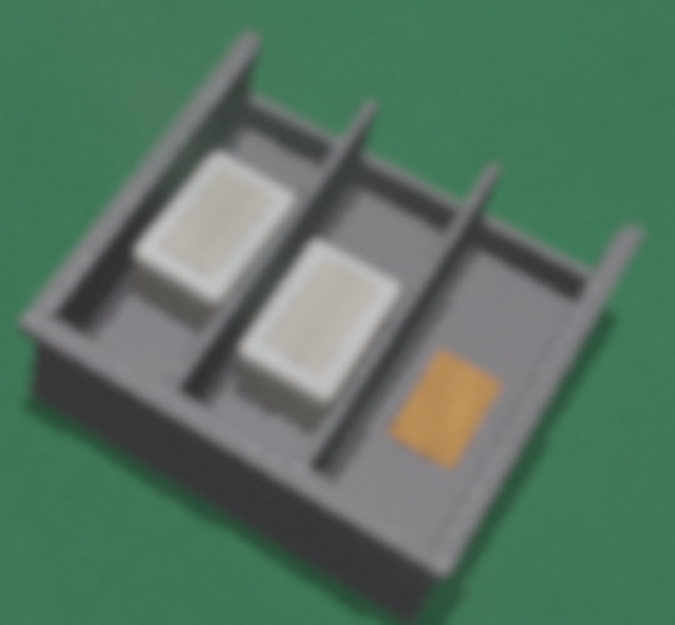

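```bash
cat > h.py <<'E'
import numpy as np,cv2
class Cam:
    def __init__(s,f):
        d=np.load(f); s.img=d["img"]; s.M=d["camera_from_world"]; h=s.img.shape[0]
        s.f=h/2/np.tan(np.radians(float(d["vertical_fov"]))/2); s.c=np.array([float(d["cx"]),float(d["cy"])])
        s.o=-s.M[:3,:3].T@s.M[:3,3]
    def ray(s,p): 
        v=s.M[:3,:3].T@np.r_[(np.array(p)-s.c)/s.f,1]; return v/np.linalg.norm(v)
    def plane(s,p,z): v=s.ray(p); return s.o+v*(z-s.o[2])/v[2]
    def proj(s,X): q=s.M[:3,:3]@X+s.M[:3,3]; return q[:2]/q[2]*s.f+s.c
def tri(a,pa,b,pb):
    A=[];B=[]
    for c,p in((a,pa),(b,pb)):
        v=c.ray(p); P=np.eye(3)-np.outer(v,v); A.append(P);B.append(P@c.o)
    X=np.linalg.lstsq(np.vstack(A),np.hstack(B),rcond=None)[0]
    return X,np.linalg.norm(a.proj(X)-pa),np.linalg.norm(b.proj(X)-pb)
def cr(p,x,y,k): return (np.array(p)+.5)/k-.5+np.array([x,y])
def snap(r,n,tag):
    d=r.snapshot(n); cv2.imwrite(f"pics/{n}{tag}.png",d["img"][:,:,::-1]); np.savez(f"{n}{tag}.npz",**{k:np.array(v) for k,v in d.items()})
    return Cam(f"{n}{tag}.npz")
def blobs(c,lo,hi,roi,amin=20):
    x,y,w,h=roi; hsv=cv2.cvtColor(np.ascontiguousarray(c.img[y:y+h,x:x+w]),cv2.COLOR_RGB2HSV)
    m=cv2.inRange(hsv,lo,hi); n,l,st,ce=cv2.connectedComponentsWithStats(m)
    out=[]
    for i in range(1,n):
        if st[i,4]>=amin:
            cnt=cv2.findContours((l==i).astype(np.uint8),cv2.RETR_EXTERNAL,cv2.CHAIN_APPROX_NONE)[0][0]
            out.append((ce[i]+[x,y],st[i,4],cv2.minAreaRect(cnt.astype(np.float32)+np.float32([x,y]))))
    return out
E
python3 - <<'E'
from h import *
t=Cam("top0.npz");s=Cam("scene0.npz"); np.set_printoptions(precision=4,suppress=True)
print("f",t.f,s.f,"cams",t.o,s.o)
ct=blobs(t,(8,90,120),(22,255,255),(190,160,90,100)); cs=blobs(s,(8,90,120),(22,255,255),(400,240,60,60))
print("card",ct,cs); print(tri(t,ct[0][0],s,cs[0][0]))
# carrier corners plate (top/scene)
C=lambda p:cr(p,395,145,6); S=lambda p:cr(p,155,105,6)
for n,a,b in[("plate hinge-side left(top)",(99,62),(390,603)),("plate hinge right",(690,92),(35,320)),("ball",(420,613),(577,97)),
  ("bar tip crossL",(262,343),(492,285)),("bar tip crossR",(598,358),(300,142)),("grip inner",(424,472),(488,150)),
  ("tinL a",(243,268),(395,325)),("tinL b",(352,268),None),("tinL c",(350,438),(560,290)),("tinR c",(582,445),(405,152))]:
    if b is None: continue
    print(n,tri(t,C(a),s,S(b)))
T=lambda p:cr(p,180,155,6); Q=lambda p:cr(p,340,195,5)
for n,a,b in[("tray cornerTL",(78,80),(437,570)),("TR",(550,60),(28,322)),("BL",(90,550),(637,232)),("BR",(566,530),(252,38)),("stockmid TL",(275,212),(325,400)),("stockmid BR",(388,375),(323,243)),("stockmid BL",(282,382),(396,290))]:
    print(n,tri(t,T(a),s,Q(b)))
E
```

```text
f 413.47253620522423 417.84259607953214 cams [0.4724 0.0043 0.9055] [0.9774 0.3321 0.6981]
card [(array([213.8617, 210.0798]), np.int32(188), ((214.0, 210.0), (18.0, 10.0), 90.0))] [(array([428.4453, 276.3905]), np.int32(274), ((428.4411926269531, 276.2646789550781), (14.062882423400879, 19.550838470458984), 30.963754653930664))]
(array([0.5505, 0.2625, 0.0042]), np.float64(0.29539494963543633), np.float64(0.3484908977550499))
plate hinge-side left(top) (array([ 0.6632, -0.174 ,  0.0041]), np.float64(0.01760127970098739), np.float64(0.01834625946535599))
plate hinge right (array([ 0.6462, -0.3868,  0.0043]), np.float64(0.4074557601840588), np.float64(0.3829632321292702))
ball (array([ 0.4607, -0.2641,  0.0525]), np.float64(0.1161890688572999), np.float64(0.09997694558132524))
bar tip crossL (array([ 0.5547, -0.2176,  0.0499]), np.float64(0.6349452536951304), np.float64(0.5948030625309855))
bar tip crossR (array([ 0.546 , -0.3284,  0.055 ]), np.float64(0.06321418124209047), np.float64(0.056009021043512505))
grip inner (array([ 0.5078, -0.2663,  0.0571]), np.float64(0.34303857141853056
[... 399 characters left out ...]
 np.float64(0.42940300290571126), np.float64(0.5510094260889405))
TR (array([0.6389, 0.1295, 0.0524]), np.float64(0.5658208240420796), np.float64(0.6640737055503003))
BL (array([0.4716, 0.2892, 0.052 ]), np.float64(0.24188224957145638), np.float64(0.2708760939017446))
BR (array([0.4751, 0.1254, 0.0489]), np.float64(0.5414899852536438), np.float64(0.5594389921097012))
stockmid TL (array([0.5908, 0.2294, 0.0335]), np.float64(0.36233847975556743), np.float64(0.4321928513037461))
stockmid BR (array([0.5308, 0.1921, 0.0288]), np.float64(0.9100219773797615), np.float64(1.0176791485477754))
stockmid BL (array([0.5307, 0.2273, 0.0284]), np.float64(0.6351508731121058), np.float64(0.7220739183422941))
```

```bash
python3 - <<'E'
from h import *
t=Cam("top0.npz");s=Cam("scene0.npz"); np.set_printoptions(precision=4,suppress=True)
C=lambda p:cr(p,395,145,6); S=lambda p:cr(p,155,105,6)
for n,a,b in[("tin+y ++",(241,268),(462,366)),("tin+y +-",(352,268),(385,320)),("tin+y -+",(243,437),(568,290)),
 ("tin-y +-",(582,281),(250,218)),("tin-y --",(582,447),(362,146))]:
    print(n,tri(t,C(a),s,S(b)), t.plane(C(a),.036),s.plane(S(b),.036))
A=np.array([.6632,-.174]);B=np.array([.6462,-.3868]); y=(A-B)/np.linalg.norm(A-B); x=np.array([y[1],-y[0]])
o=(A+B)/2-.106*x; print("origin",o,"ang deg",np.degrees(np.arctan2(x[1],x[0])))
for nm,p in(("ball",[.4607,-.2641]),("cl",[.5547,-.2176]),("cr",[.546,-.3284]),("gripin",[.5078,-.2663])):
    d=np.array(p)-o; print(nm,d@x,d@y)
for nm,c in(("n0",(0,.04)),("n1",(0,-.04)),("g",(-.054,0)),("hinge",(.07,0))): print(nm,o+c[0]*x+c[1]*y)
# tins in top: bounding quads
for nm,q in(("tin+y",[(241,268),(352,268),(352,440),(243,437)]),("tin-y",[(472,279),(582,281),(582,447),(472,445)])):
    P=np.array([t.plane(C(a),.036)[:2] for a in q]); m=P.mean(0); print(nm,m,(m-o)@x,(m-o)@y, np.linalg.norm(P[0]-P[1]),np.linalg.norm(P[1]-P[2]))
E
```

```text
tin+y ++ (array([ 0.5815, -0.2141,  0.0321]), np.float64(0.5747134062878063), np.float64(0.5515718270242287)) [ 0.5818 -0.2141  0.036 ] [ 0.5834 -0.2097  0.036 ]
tin+y +- (array([ 0.5811, -0.2535,  0.0318]), np.float64(0.23764835333574788), np.float64(0.2243231957739876)) [ 0.5809 -0.2527  0.036 ] [ 0.5834 -0.2494  0.036 ]
tin+y -+ (array([ 0.5233, -0.215 ,  0.0246]), np.float64(0.11648666833356283), np.float64(0.10773251069396046)) [ 0.5225 -0.2119  0.036 ] [ 0.5311 -0.2059  0.036 ]
tin-y +- (array([ 0.5747, -0.3323,  0.0348]), np.float64(0.08005812268927884), np.float64(0.07270876954834604)) [ 0.5746 -0.332   0.036 ] [ 0.5753 -0.3309  0.036 ]
tin-y -- (array([ 0.5172, -0.3303,  0.0319]), np.float64(0.2489295094570727), np.float64(0.21811777680940356)) [ 0.5167 -0.3283  0.036 ] [ 0.5202 -0.3268  0.036 ]
origin [ 0.549 -0.272] ang deg -4.567500365697664
ball -0.08868192280383971 0.0007993330969036848
cl 0.0013165944891858322 0.05463720903064553
cr 0.0014676171043064917 -0.05650372488737466
gripin -0.04155630883221262 0.0023570582964135517
n0 [ 0.5522 -0.2321]
n1 [ 0.5459 -0.3118]
g [ 0.4952 -0.2677]
hinge [ 0.6188 -0.2775]
tin+y [ 0.5515 -0.232 ] -0.0007391684341651972 0.039990787395197736 0.03857662473364503 0.060318067340106134
tin-y [ 0.5464 -0.3112] 0.0004989380105144303 -0.03935966594678069 0.037980777402654244 0.0580271610072869
```

```bash
cat > p.py <<'E'
import sys,numpy as np
from scipy.spatial.transform import Rotation as R
from plant import r
np.set_printoptions(precision=4,suppress=True)
def pose(yaw,psi=0): # yaw deg of tool x; psi tilt: fingers toward tool -x
    y=np.radians(yaw); return R.from_matrix(np.array([[np.cos(y),np.sin(y),0],[np.sin(y),-np.cos(y),0],[0,0,-1.]]))*R.from_euler('y',-psi,degrees=True)
if __name__=="__main__":
    x,y,z,yaw=map(float,sys.argv[1:5]); psi=float(sys.argv[5]) if len(sys.argv)>5 else 0
    s=r.sense(); R0=R.from_rotvec(s["eef_rot"]); T=pose(yaw,psi)
    print("t",s["time_s"],"pos",s["tool_pos"],"F",s["ft_force"],"w",s["gripper_width"],"q",s["joint_positions"])
    print("shift mm",1e3*R0.inv().apply(np.array([x,y,z])-s["tool_pos"]),"turn deg",np.degrees((R0.inv()*T).as_rotvec()))
E
python3 p.py 0.4955 -0.2675 0.15 -4.57
```

```text
t 0.1 pos [ 0.1436 -0.582   0.2177] F [ 0.7272 -0.3897 -0.6574] w 0.9972711437489243 q [-1.4144  0.1311  1.4892 -0.      1.523  -0.0854]
shift mm [ 416.969  -220.9884   68.1205] turn deg [-0.0992  0.0081 18.4231]
```

>>> {"fn": "carry_out", "kwargs": {
  "rows": [
    [0.052, -0.0276, 0, 0, 0, 0, 1],
    [0.052, -0.0276, 0, 0, 0, 0, 1],
    [0.052, -0.0276, 0, 0, 0, 0, 1],
    [0.052, -0.0276, 0, 0, 0, 0, 1],
    [0.052, -0.0276, 0, 0, 0, 0, 1]
  ]
}}

```text
time_s: 0.72
tool_pos: [0.3641, -0.3847, 0.2183]
eef_rot: [-3.118, -0.379, 0.0]
ft_force: [1.4, -0.8, -0.1]
gripper_width: 0.998
```

>>> {"fn": "carry_out", "kwargs": {
  "rows": [
    [0.052, -0.0276, 0, 0, 0, 0, 1],
    [0.052, -0.0276, 0, 0, 0, 0, 1],
    [0.052, -0.0276, 0, 0, 0, 0, 1],
    [0, 0, 0.03, 0, 0, 9.2, 1],
    [0, 0, 0.038, 0, 0, 9.2, 1]
  ]
}}

```text
time_s: 1.35
tool_pos: [0.4959, -0.2679, 0.1504]
eef_rot: [3.138, -0.129, 0.002]
ft_force: [-0.4, -0.1, 0.1]
gripper_width: 1.0
```

```bash
python3 p.py 0.4955 -0.2675 0.033 -4.57
```

```text
t 1.35 pos [ 0.4959 -0.2679  0.1504] F [-0.4383 -0.147   0.0918] w 0.9995906128692524 q [-0.5862  0.0728  1.6755 -0.      1.3916  1.067 ]
shift mm [ -0.6498  -0.4316 117.4383] turn deg [ 0.0492 -0.0861 -0.1493]
```

>>> {"fn": "carry_out", "kwargs": {
  "rows": [
    [0, 0, 0.04, 0, 0, 0, 0.4],
    [0, 0, 0.04, 0, 0, 0, 0.2],
    [0, 0, 0.02, 0, 0, 0, 0],
    [0, 0, 0.017, 0, 0, 0, 0],
    [0, 0, 0, 0, 0, 0, 0]
  ]
}}

```text
time_s: 1.98
tool_pos: [0.4943, -0.2683, 0.0329]
eef_rot: [-3.138, 0.125, 0.002]
ft_force: [0.2, -0.0, 0.6]
gripper_width: 0.523
```

```bash
python3 - <<'E'
from h import *
from plant import r
import p
c=snap(r,"top","1");s=snap(r,"scene","1"); 
a=cv2.resize(c.img[140:270,395:525],None,fx=3,fy=3,interpolation=2);b=cv2.resize(s.img[75:205,155:285],None,fx=3,fy=3,interpolation=2)
cv2.imwrite("pics/m1.png",np.hstack([a,b])[:,:,::-1]); print(r.sense()["tool_pos"],r.sense()["ft_force"])
E
```

```text
[ 0.4955 -0.2691  0.0348] [ 0.1404 -0.0666  0.1487]
```

View pics/m1.png

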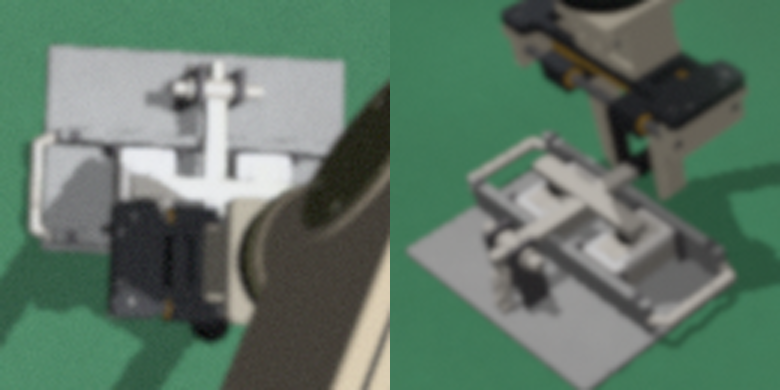

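The fingers straddle the grip, with the ball just outside the gripper at (208,325). Now I'll shut them.

>>> {"fn": "carry_out", "kwargs": {
  "rows": [
    [0, 0, 0, 0, 0, 0, -0.5],
    [0, 0, 0, 0, 0, 0, -1],
    [0, 0, 0, 0, 0, 0, -1],
    [0, 0, 0, 0, 0, 0, -1]
  ]
}}

```text
time_s: 2.58
tool_pos: [0.4952, -0.2665, 0.0341]
eef_rot: [-3.136, 0.124, -0.001]
ft_force: [0.8, 10.7, 6.3]
gripper_width: 0.184
```

```bash
python3 - <<'E'
from p import *
s=r.sense();print(s["tool_pos"],s["ft_force"],s["gripper_width"])
# arc: hinge at carrier, radius .124
th=np.radians(-4.57);X=np.array([np.cos(th),np.sin(th),0]);Z=np.array([0,0,1.])
g0=np.array([.4955,-.2675,.052]);hg=g0+.124*X
P=pose(-4.57,0);pp=g0-Z*.019
A=np.arange(0,80.1,4); prev=None
for a in A:
    ar=np.radians(a);psi=max(0,(a-10)*25/70)
    g=hg+.124*(-np.cos(ar)*X+np.sin(ar)*Z);T=pose(-4.57,psi);t=g+T.apply([0,0,.019])
    if prev is not None: print(a,1e3*prev[1].inv().apply(t-prev[0]),np.degrees((prev[1].inv()*T).as_rotvec()),t)
    prev=(t,T)
E
```

```text
[ 0.4952 -0.2665  0.0341] [ 0.8303 10.7097  6.2639] 0.18357980575775343
4.0 [ 0.3021 -0.     -8.6498] [0. 0. 0.] [ 0.4958 -0.2675  0.0416]
8.0 [ 0.9047  0.     -8.6077] [0. 0. 0.] [ 0.4967 -0.2676  0.0503]
12.0 [ 1.2661  0.     -8.5251] [ 0.     -0.7143  0.    ] [ 0.498  -0.2677  0.0588]
16.0 [ 1.5153  0.     -8.4293] [ 0.     -1.4286  0.    ] [ 0.4996 -0.2678  0.0672]
20.0 [ 1.8912  0.     -8.3316] [-0.     -1.4286 -0.    ] [ 0.5018 -0.268   0.0754]
24.0 [ 2.2624 -0.     -8.2171] [-0.     -1.4286  0.    ] [ 0.5045 -0.2682  0.0835]
28.0 [ 2.628   0.     -8.0861] [ 0.     -1.4286 -0.    ] [ 0.5078 -0.2685  0.0913]
32.0 [ 2.9874 -0.     -7.9388] [ 0.     -1.4286  0.    ] [ 0.5117 -0.2688  0.0989]
36.0 [ 3.3398  0.     -7.7756] [ 0.     -1.4286 -0.    ] [ 0.5161 -0.2691  0.1061]
40.0 [ 3.6846 -0.     -7.5966] [ 0.     -1.4286  0.    ] [ 0.5209 -0.2695  0.113 ]
44.0 [ 4.0209  0.     -7.4024] [ 0.     -1.4286 -0.    ] [ 0.5262 -0.27    0.1196]
48.0 [ 4.3483  0.     -7.1933] [ 0.     -1.4286  0.    ] [ 0.532  -0.2704  0.1257]
52.0 [ 4.6659 -0.     -6.9698] [-0.     -1.4286  0.    ] [ 0.5381 -0.2709  0.1314]
56.0 [ 4.9731  0.     -6.7322] [ 0.     -1.4286  0.    ] [ 0.5446 -0.2714  0.1366]
60.0 [ 5.2694 -0.     -6.481 ] [ 0.     -1.4286 -0.    ] [ 0.5515 -0.272   0.1413]
64.0 [ 5.5541  0.     -6.2168] [ 0.     -1.4286  0.    ] [ 0.5587 -0.2725  0.1455]
68.0 [ 5.8267 -0.     -5.9401] [ 0.     -1.4286  0.    ] [ 0.5661 -0.2731  0.1492]
72.0 [ 6.0866  0.     -5.6515] [ 0.     -1.4286  0.    ] [ 0.5738 -0.2738  0.1523]
76.0 [ 6.3333 -0.     -5.3515] [ 0.     -1.4286  0.    ] [ 0.5816 -0.2744  0.1549]
80.0 [ 6.5663 -0.     -5.0407] [ 0.     -1.4286 -0.    ] [ 0.5896 -0.275   0.1569]
```

>>> {"fn": "carry_out", "kwargs": {
  "rows": [
    [0.0003, -0.0015, -0.0086, 0, 0, 0, -1],
    [0.0009, 0, -0.0086, 0, 0, 0, -1],
    [0.0013, 0, -0.0085, 0, -0.7, 0, -1],
    [0.0015, 0, -0.0084, 0, -1.4, 0, -1]
  ]
}}

```text
time_s: 3.08
tool_pos: [0.4981, -0.2667, 0.0675]
eef_rot: [-3.136, 0.125, 0.062]
ft_force: [2.3, 2.7, -8.6]
gripper_width: 0.184
```

>>> {"fn": "carry_out", "kwargs": {
  "rows": [
    [0.0019, 0, -0.0083, 0, -1.4, 0, -1],
    [0.0023, 0, -0.0082, 0, -1.4, 0, -1],
    [0.0026, 0, -0.0081, 0, -1.4, 0, -1],
    [0.003, 0, -0.0079, 0, -1.4, 0, -1],
    [0.0033, 0, -0.0078, 0, -1.4, 0, -1]
  ]
}}

```text
time_s: 3.7
tool_pos: [0.5141, -0.268, 0.1062]
eef_rot: [-3.121, 0.124, 0.256]
ft_force: [-1.0, 1.9, -7.2]
gripper_width: 0.185
```

```bash
python3 - <<'E'
from h import *
from p import *
c=snap(r,"top","2");s=snap(r,"scene","2"); 
a=cv2.resize(c.img[140:270,395:525],None,fx=3,fy=3,interpolation=2);b=cv2.resize(s.img[75:205,155:285],None,fx=3,fy=3,interpolation=2)
cv2.imwrite("pics/m2.png",np.hstack([a,b])[:,:,::-1]); S=r.sense();print(S["tool_pos"],S["ft_force"],S["gripper_width"],R.from_rotvec(S["eef_rot"]).as_matrix())
E
```

```text
[ 0.5147 -0.2681  0.1069] [-4.3502  3.455  -3.7763] 0.18370669849256754 [[ 0.9838 -0.0792 -0.161 ]
 [-0.078  -0.9969  0.014 ]
 [-0.1616 -0.0012 -0.9868]]
```

View pics/m2.png

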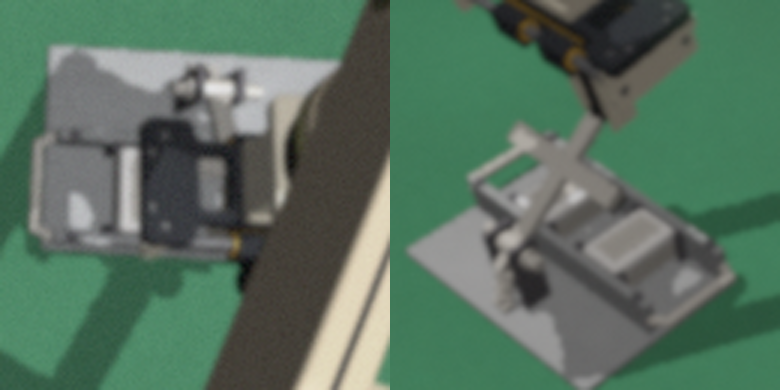

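The arm is up about 36° and follows the fingers, and the tins stay in place. I'll keep lifting.

>>> {"fn": "carry_out", "kwargs": {
  "rows": [
    [0.0037, 0, -0.0076, 0, -1.4, 0, -1],
    [0.004, 0, -0.0074, 0, -1.4, 0, -1],
    [0.0043, 0, -0.0072, 0, -1.4, 0, -1],
    [0.0047, 0, -0.007, 0, -1.4, 0, -1],
    [0.005, 0, -0.0067, 0, -1.4, 0, -1]
  ]
}}

```text
time_s: 4.42
tool_pos: [0.5432, -0.2703, 0.1374]
eef_rot: [-3.095, 0.123, 0.442]
ft_force: [-1.4, 4.3, -3.7]
gripper_width: 0.185
```

>>> {"fn": "carry_out", "kwargs": {
  "rows": [
    [0.0053, 0, -0.0065, 0, -1.4, 0, -1],
    [0.0056, 0, -0.0062, 0, -1.4, 0, -1],
    [0.0058, 0, -0.0059, 0, -1.4, 0, -1],
    [0.0061, 0, -0.0056, 0, -1.4, 0, -1]
  ]
}}

```text
time_s: 4.92
tool_pos: [0.5731, -0.2728, 0.1539]
eef_rot: [-3.067, 0.122, 0.589]
ft_force: [-0.8, 3.9, -1.9]
gripper_width: 0.187
```

```bash
python3 - <<'E'
from h import *
from p import *
c=snap(r,"top","3");s=snap(r,"scene","3"); 
a=cv2.resize(c.img[140:270,395:525],None,fx=3,fy=3,interpolation=2);b=cv2.resize(s.img[75:205,155:285],None,fx=3,fy=3,interpolation=2)
cv2.imwrite("pics/m3.png",np.hstack([a,b])[:,:,::-1]); S=r.sense();print(S["tool_pos"],S["ft_force"],S["gripper_width"],R.from_rotvec(S["eef_rot"]).as_matrix())
E
```

```text
[ 0.5736 -0.2728  0.154 ] [-1.4855  5.1904  2.937 ] 0.18492936767642804 [[ 0.9262 -0.0788 -0.3686]
 [-0.0731 -0.9969  0.0295]
 [-0.3698 -0.0003 -0.9291]]
```

View pics/m3.png

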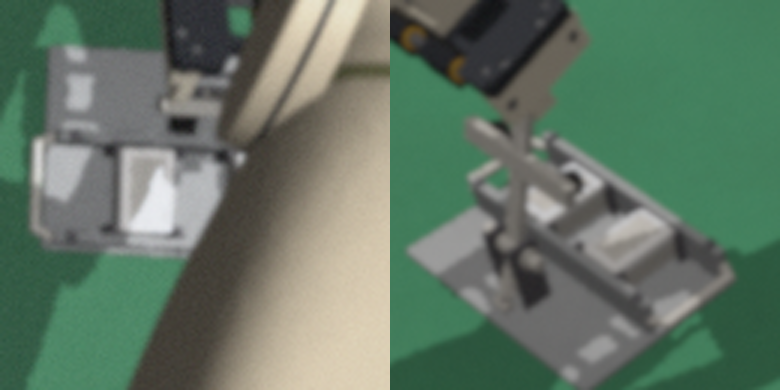

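```bash
python3 - <<'E'
from p import *
th=np.radians(-4.57);X=np.array([np.cos(th),np.sin(th),0]);Z=np.array([0,0,1.])
g0=np.array([.4955,-.2675,.052]);hg=g0+.124*X
prev=None
for a,psi in zip([72,76,80,84,88],[21.9,24,26.5,29,31.5]):
    ar=np.radians(a)
    g=hg+.124*(-np.cos(ar)*X+np.sin(ar)*Z);T=pose(-4.57,psi);t=g+T.apply([0,0,.019])
    if prev is not None: print(a,1e3*prev[1].inv().apply(t-prev[0]),np.degrees((prev[1].inv()*T).as_rotvec()),t)
    prev=(t,T)
E
```

```text
76 [ 6.1334  0.     -5.3294] [ 0.  -2.1 -0. ] [ 0.5815 -0.2744  0.155 ]
80 [ 6.1733 -0.     -5.1054] [ 0.  -2.5  0. ] [ 0.5892 -0.275   0.1571]
84 [ 6.3041  0.     -4.9204] [-0.  -2.5 -0. ] [ 0.597  -0.2756  0.1587]
88 [ 6.43  -0.    -4.732] [ 0.  -2.5  0. ] [ 0.6049 -0.2762  0.1597]
```

>>> {"fn": "carry_out", "kwargs": {
  "rows": [
    [0.0061, 0, -0.0053, 0, -2.1, 0, -1],
    [0.0062, 0, -0.0051, 0, -2.5, 0, -1],
    [0.0063, 0, -0.0049, 0, -2.5, 0, -1],
    [0.0064, 0, -0.0047, 0, -2.5, 0, -1]
  ]
}}

```text
time_s: 5.52
tool_pos: [0.6044, -0.2753, 0.1618]
eef_rot: [-3.003, 0.118, 0.84]
ft_force: [2.1, 2.4, 2.0]
gripper_width: 0.184
```

```bash
python3 - <<'E'
from h import *
from p import *
s=snap(r,"scene","4"); 
b=cv2.resize(s.img[35:205,155:285],None,fx=3,fy=3,interpolation=2)
cv2.imwrite("pics/m4.png",b[:,:,::-1]); S=r.sense();print(S["tool_pos"],S["ft_force"],S["gripper_width"],S["joint_positions"])
R0=R.from_rotvec(S["eef_rot"]);print(R0.inv().apply([0,0,.06]),R0.inv().apply([-.05,0,.0]))
E
```

```text
[ 0.6042 -0.2753  0.1612] [3.7476 5.364  5.1132] 0.18486318294998189 [-0.4084  0.9324  0.6265 -0.1975  2.0996  1.1867]
[-0.0314  0.     -0.0512] [-0.0425  0.0039  0.0261]
```

View pics/m4.png

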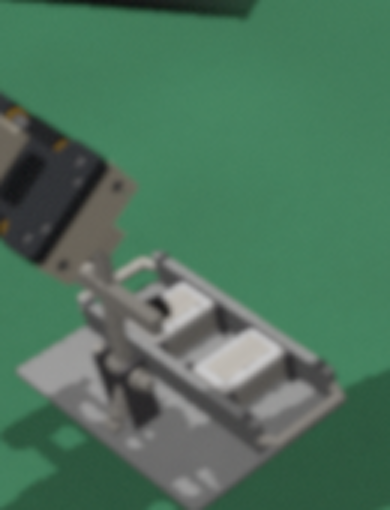

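>>> {"fn": "carry_out", "kwargs": {
  "rows": [
    [0, 0, 0, 0, 0, 0, 0.4],
    [-0.015, 0, -0.025, 0, 0, 0, 1],
    [-0.03, 0, -0.05, 0, 0, 0, 1],
    [-0.03, 0, -0.05, 0, 0, 0, 1]
  ]
}}

```text
time_s: 6.08
tool_pos: [0.6039, -0.2764, 0.3085]
eef_rot: [-3.003, 0.121, 0.84]
ft_force: [1.0, -1.1, -0.0]
gripper_width: 0.568
```

```bash
python3 - <<'E'
from h import *
from p import *
s=snap(r,"scene","5"); 
b=cv2.resize(s.img[35:205,155:285],None,fx=3,fy=3,interpolation=2)
cv2.imwrite("pics/m5.png",b[:,:,::-1]); S=r.sense();print(S["tool_pos"],S["ft_force"],S["gripper_width"],S["joint_positions"])
E
python3 p.py .5515 -.2321 .25 -4.57
```

```text
[ 0.6046 -0.2766  0.3186] [-0.4865 -0.2769  6.4066] 0.6038212273398469 [-0.4104  0.9516  0.3074 -0.2462  2.3768  1.1076]
t 6.125 pos [ 0.6046 -0.2766  0.3186] F [-0.4865 -0.2769  6.4066] w 0.6038212273398469 q [-0.4104  0.9516  0.3074 -0.2462  2.3768  1.1076]
shift mm [-13.744  -40.4374  87.6775] turn deg [ 0.2526 30.6299 -0.1426]
```

View pics/m5.png

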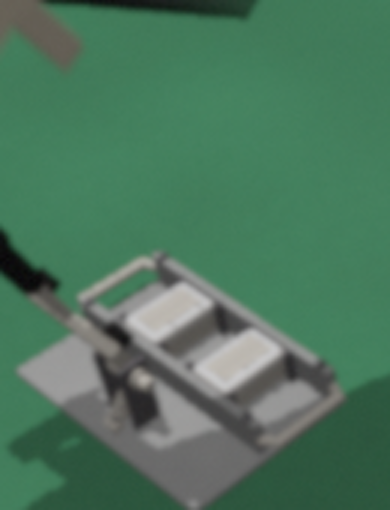

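>>> {"fn": "carry_out", "kwargs": {
  "rows": [
    [0, 0, 0, 0, 10.2, 0, 0.8],
    [0, 0, 0, 0, 10.2, 0, 0.3],
    [0, 0, 0, 0, 10.2, 0, 0.3],
    [-0.028, -0.02, 0.01, 0, 0, 0, 0.3],
    [-0.028, -0.02, 0.05, 0, 0, 0, 0.3]
  ]
}}

```text
time_s: 6.75
tool_pos: [0.549, -0.2352, 0.256]
eef_rot: [3.134, -0.122, -0.102]
ft_force: [1.1, -0.5, -0.2]
gripper_width: 0.65
```

```bash
python3 - <<'E'
from h import *
from p import *
c=snap(r,"top","6");s=snap(r,"scene","6"); 
a=cv2.resize(c.img[110:240,395:525],None,fx=3,fy=3,interpolation=2);b=cv2.resize(s.img[75:205,155:285],None,fx=3,fy=3,interpolation=2)
cv2.imwrite("pics/m6.png",np.hstack([a,b])[:,:,::-1])
E
python3 p.py .5515 -.2321 .012 -4.57
```

```text
t 6.85 pos [ 0.5382 -0.2286  0.2387] F [-0.8809  1.0075 -1.8322] w 0.653443658750744 q [-0.4698  0.1775  1.403  -0.0303  1.6528  1.1755]
shift mm [ 35.2608   4.1635 224.3551] turn deg [-0.41    5.5193  0.2405]
```

View pics/m6.png

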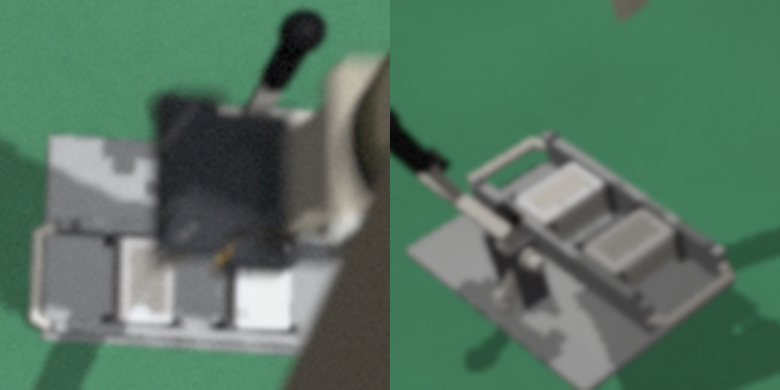

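Both tins are still in their places and the arm is fully open. The tool has 5.5° of tilt left over, so I'll level it and come down.

>>> {"fn": "carry_out", "kwargs": {
  "rows": [
    [0, 0, 0, -0.4, 5.5, 0.2, 0.3],
    [0.0135, 0.0025, 0.04, 0, 0, 0, 0.3],
    [0, 0, 0.05, 0, 0, 0, 0.3],
    [0, 0, 0.04, 0, 0, 0, 0.3],
    [0, 0, 0, 0, 0, 0, 0.3]
  ]
}}

```text
time_s: 7.48
tool_pos: [0.5625, -0.2382, 0.1189]
eef_rot: [3.132, -0.124, 0.024]
ft_force: [-0.8, -0.1, 0.2]
gripper_width: 0.653
```

```bash
python3 p.py .5515 -.2321 .012 -4.57
```

```text
t 7.475 pos [ 0.5625 -0.2382  0.1189] F [-0.8428 -0.0823  0.1904] w 0.653158163760925 q [-0.4847  0.2085  1.5861  0.0002  1.33    1.1654]
shift mm [-13.1424  -5.932  106.662 ] turn deg [ 0.3717 -0.8988  0.0244]
```

>>> {"fn": "carry_out", "kwargs": {
  "rows": [
    [-0.0131, -0.0059, 0.03, 0.4, -0.9, 0, 0.3],
    [0, 0, 0.02, 0, 0, 0, 0.3],
    [0, 0, 0, 0, 0, 0, 0.3]
  ]
}}

```text
time_s: 7.85
tool_pos: [0.5525, -0.2321, 0.0712]
eef_rot: [3.138, -0.124, 0.007]
ft_force: [-0.3, 0.6, 0.2]
gripper_width: 0.648
```

```bash
python3 p.py .5515 -.2321 .012 -4.57;  python3 - <<'E'
from h import *
from p import *
c=snap(r,"top","7");s=snap(r,"scene","7"); 
a=cv2.resize(c.img[110:240,395:525],None,fx=3,fy=3,interpolation=2);b=cv2.resize(s.img[75:205,155:285],None,fx=3,fy=3,interpolation=2)
cv2.imwrite("pics/m7.png",np.hstack([a,b])[:,:,::-1])
E
```

```text
t 7.85 pos [ 0.5525 -0.2321  0.0712] F [-0.3199  0.6158  0.1749] w 0.647501797698887 q [-0.4838  0.2389  1.6429  0.0008  1.2552  1.1657]
shift mm [-1.2147 -0.0326 59.2308] turn deg [ 0.063  -0.2526  0.0473]
```

View pics/m7.png

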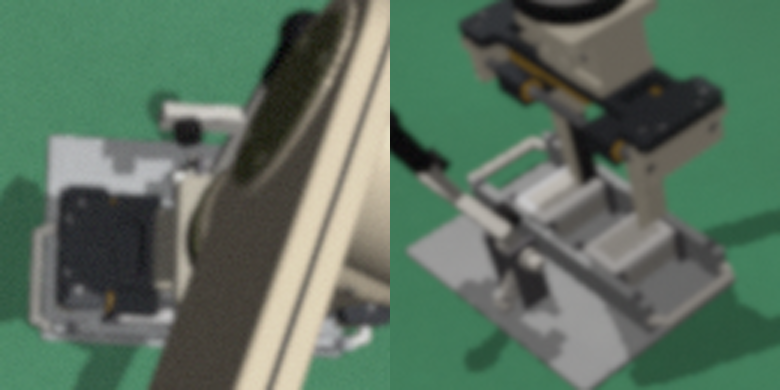

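The fingers straddle the +y tin with clearance on both sides. I'll lower and grip.

>>> {"fn": "carry_out", "kwargs": {
  "rows": [
    [-0.001, 0, 0.025, 0, 0, 0, 0.3],
    [0, 0, 0.02, 0, 0, 0, 0.3],
    [0, 0, 0.012, 0, 0, 0, 0.3],
    [0, 0, 0.001, 0, 0, 0, 0.3]
  ]
}}

```text
time_s: 8.45
tool_pos: [0.5512, -0.2317, 0.0125]
eef_rot: [3.138, -0.124, 0.005]
ft_force: [-0.6, 0.3, -0.3]
gripper_width: 0.65
```

>>> {"fn": "carry_out", "kwargs": {
  "rows": [
    [0, 0, 0, 0, 0, 0, 0],
    [0, 0, 0, 0, 0, 0, -0.5],
    [0, 0, 0, 0, 0, 0, -0.5],
    [0, 0, 0, 0, 0, 0, -0.5]
  ]
}}

```text
time_s: 8.95
tool_pos: [0.5525, -0.2321, 0.0143]
eef_rot: [3.137, -0.124, 0.01]
ft_force: [0.1, 1.0, 4.5]
gripper_width: 0.408
```

>>> {"fn": "carry_out", "kwargs": {
  "rows": [
    [0, 0, -0.008, 0, 0, 0, -0.5],
    [0, 0, -0.008, 0, 0, 0, -0.5],
    [0, 0, 0, 0, 0, 0, -0.5],
    [0, 0, 0, 0, 0, 0, -0.5],
    [0, 0, 0, 0, 0, 0, -0.5]
  ]
}}

```text
time_s: 9.57
tool_pos: [0.5515, -0.2319, 0.0291]
eef_rot: [3.138, -0.124, 0.007]
ft_force: [1.4, -0.1, -3.1]
gripper_width: 0.409
```

>>> {"fn": "carry_out", "kwargs": {
  "rows": [
    [0, 0, 0, 0, 0, 0, -0.5]
  ]
}}

```text
time_s: 9.7
tool_pos: [0.5515, -0.2319, 0.0291]
eef_rot: [3.138, -0.124, 0.007]
ft_force: [-0.3, 0.2, -3.7]
gripper_width: 0.407
```

>>> {"fn": "carry_out", "kwargs": {
  "rows": [
    [0, 0, 0, 0, 0, 0, -0.5]
  ]
}}

```text
time_s: 9.82
tool_pos: [0.5517, -0.2319, 0.0293]
eef_rot: [3.138, -0.124, 0.008]
ft_force: [-0.2, -0.3, -3.0]
gripper_width: 0.408
```

>>> {"fn": "carry_out", "kwargs": {
  "rows": [
    [0, 0, 0, 0, 0, 0, -0.5]
  ]
}}

```text
time_s: 9.95
tool_pos: [0.5517, -0.232, 0.0294]
eef_rot: [3.138, -0.124, 0.008]
ft_force: [-0.2, -0.5, -2.7]
gripper_width: 0.407
```

Width reads 38 mm and the steady vertical force is about −3.1 N, so this is the full tin at about 0.3 kg. I'll lift it out straight and take it to open bench for a regrip by its ends.

>>> {"fn": "carry_out", "kwargs": {
  "rows": [
    [0, 0, -0.02, 0, 0, 0, -0.5],
    [0, 0, -0.03, 0, 0, 0, -0.5],
    [0, 0, -0.03, 0, 0, 0, -0.5],
    [0, 0, -0.01, 0, 0, 0, -0.5],
    [0, 0, 0, 0, 0, 0, -0.5]
  ]
}}

```text
time_s: 10.58
tool_pos: [0.5519, -0.2321, 0.1206]
eef_rot: [3.137, -0.124, 0.011]
ft_force: [0.6, 0.3, -3.2]
gripper_width: 0.406
```

>>> {"fn": "carry_out", "kwargs": {
  "rows": [
    [0, -0.03, 0, 0, 0, 0, -0.5],
    [0, -0.045, 0, 0, 0, 0, -0.5],
    [0, -0.045, 0, 0, 0, 0, -0.5],
    [0, -0.045, 0, 0, 0, 0, -0.5],
    [0, -0.045, 0, 0, 0, 0, -0.5]
  ]
}}

```text
time_s: 11.2
tool_pos: [0.5666, -0.021, 0.1173]
eef_rot: [3.138, -0.124, 0.003]
ft_force: [-0.0, 0.1, -2.7]
gripper_width: 0.408
```

>>> {"fn": "carry_out", "kwargs": {
  "rows": [
    [0, -0.025, 0, 0, 0, 0, -0.5],
    [0, 0, 0, 0, 0, -5.9, -0.5],
    [0, 0, 0.03, 0, 0, 0, -0.5],
    [0, 0, 0.03, 0, 0, 0, -0.5],
    [0, 0, 0, 0, 0, 0, -0.5]
  ]
}}

```text
time_s: 11.82
tool_pos: [0.5662, 0.0027, 0.0547]
eef_rot: [3.14, 0.038, -0.006]
ft_force: [-0.2, 0.4, -3.1]
gripper_width: 0.408
```

```bash
python3 p.py .55 0 .0085 1.3
```

```text
t 11.825 pos [0.5662 0.0027 0.0547] F [-0.1635  0.3994 -3.1458] w 0.40769427183762336 q [-0.0849  0.183   1.7404 -0.0014  1.2217  1.4621]
shift mm [-16.0617   2.2465  46.2115] turn deg [0.0532 0.2093 0.091 ]
```

>>> {"fn": "carry_out", "kwargs": {
  "rows": [
    [0, 0, 0.02, 0, 0.2, 0, -0.5],
    [0, 0, 0.015, 0, 0, 0, -0.5],
    [0, 0, 0.007, 0, 0, 0, -0.5],
    [0, 0, 0.002, 0, 0, 0, -0.5],
    [0, 0, 0, 0, 0, 0, -0.5]
  ]
}}

```text
time_s: 12.45
tool_pos: [0.5708, 0.0022, 0.0157]
eef_rot: [3.139, 0.038, 0.014]
ft_force: [-0.4, 0.2, -3.2]
gripper_width: 0.406
```

>>> {"fn": "carry_out", "kwargs": {
  "rows": [
    [0, 0, 0.0015, 0, 0, 0, -0.5],
    [0, 0, 0, 0, 0, 0, -0.5]
  ]
}}

```text
time_s: 12.7
tool_pos: [0.5706, 0.0022, 0.014]
eef_rot: [3.14, 0.038, 0.014]
ft_force: [0.4, 0.9, -3.5]
gripper_width: 0.402
```

>>> {"fn": "carry_out", "kwargs": {
  "rows": [
    [0, 0, 0.003, 0, 0, 0, -0.5],
    [0, 0, 0, 0, 0, 0, -0.5],
    [0, 0, 0, 0, 0, 0, -0.5]
  ]
}}

```text
time_s: 13.08
tool_pos: [0.5704, 0.0023, 0.0106]
eef_rot: [3.14, 0.038, 0.013]
ft_force: [0.4, -0.0, -3.6]
gripper_width: 0.403
```

>>> {"fn": "carry_out", "kwargs": {
  "rows": [
    [0, 0, 0.002, 0, 0, 0, -0.5],
    [0, 0, 0, 0, 0, 0, -0.5],
    [0, 0, 0, 0, 0, 0, -0.5]
  ]
}}

```text
time_s: 13.45
tool_pos: [0.5704, 0.0022, 0.0086]
eef_rot: [3.14, 0.038, 0.013]
ft_force: [0.1, 0.4, -2.3]
gripper_width: 0.405
```

>>> {"fn": "carry_out", "kwargs": {
  "rows": [
    [0, 0, 0.0012, 0, 0, 0, -0.5],
    [0, 0, 0, 0, 0, 0, -0.5],
    [0, 0, 0, 0, 0, 0, -0.5]
  ]
}}

```text
time_s: 13.82
tool_pos: [0.5707, 0.0022, 0.0083]
eef_rot: [3.14, 0.038, 0.014]
ft_force: [-3.8, 1.6, 5.9]
gripper_width: 0.409
```

The tin is down on the bench (force went from −3 to +6 N). I'll release it and go up.

>>> {"fn": "carry_out", "kwargs": {
  "rows": [
    [0, 0, 0, 0, 0, 0, 0.1],
    [0, 0, 0, 0, 0, 0, 0.3],
    [0, 0, -0.04, 0, 0, 0, 1],
    [0, 0, -0.05, 0, 0, 0, 1],
    [0, 0, 0, 0, 0, -10, 1]
  ]
}}

```text
time_s: 14.45
tool_pos: [0.5736, 0.0021, 0.1031]
eef_rot: [3.121, 0.316, 0.027]
ft_force: [-0.4, 1.0, -0.0]
gripper_width: 0.891
```

>>> {"fn": "carry_out", "kwargs": {
  "rows": [
    [0, 0, 0, 0, 0, -10, 1],
    [0, 0, 0, 0, 0, -10, 1],
    [0, 0, 0, 0, 0, -10, 1],
    [0, 0, 0, 0, 0, -10, 1],
    [0, 0, 0, 0, 0, -10, 1]
  ]
}}

```text
time_s: 15.08
tool_pos: [0.5698, 0.0024, 0.0975]
eef_rot: [2.692, 1.608, 0.011]
ft_force: [0.2, -0.4, -0.3]
gripper_width: 0.997
```

>>> {"fn": "carry_out", "kwargs": {
  "rows": [
    [0, 0, 0, 0, 0, -10, 1],
    [0, 0, 0, 0, 0, -10, 1],
    [0, 0, 0, 0, 0, -10, 1]
  ]
}}

```text
time_s: 15.45
tool_pos: [0.5698, 0.0024, 0.0975]
eef_rot: [2.183, 2.249, 0.008]
ft_force: [-0.2, 0.9, -0.5]
gripper_width: 0.999
```

```bash
python3 p.py .57 0.002 .04 91.3;  python3 - <<'E'
from h import *
from p import *
c=snap(r,"top","8");s=snap(r,"scene","8"); 
cv2.imwrite("pics/m8.png",np.vstack([cv2.resize(c.img[120:280,200:520],None,fx=2,fy=2),cv2.resize(s.img[80:230,180:500],None,fx=2,fy=2)])[:580,:,::-1])
E
```

```text
t 15.45 pos [0.5698 0.0024 0.0975] F [-0.1813  0.9341 -0.4884] w 0.9990351469911009 q [-0.0852  0.1309  1.7141 -0.001   1.2877 -0.1149]
shift mm [-0.2435 -0.3502 57.4717] turn deg [0.5004 0.1097 0.4161]
```

View pics/m8.png

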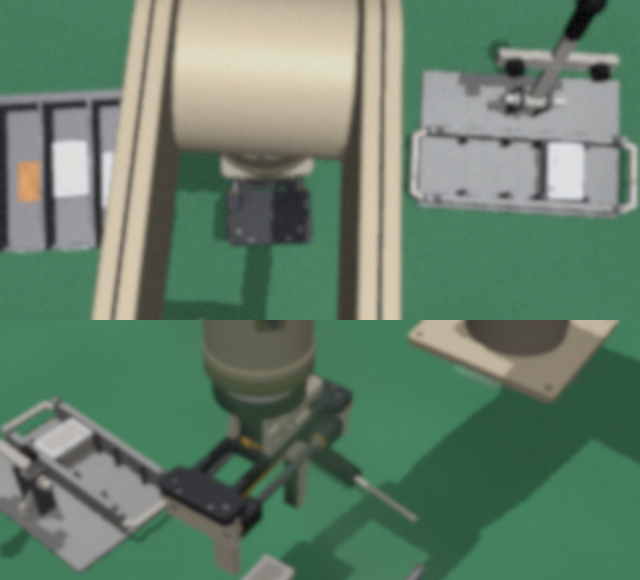

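```bash
python3 - <<'E'
from h import *
s=Cam("scene8.npz"); print(s.proj(np.array([.57,.002,.03])))
cv2.imwrite("pics/m8b.png",cv2.resize(s.img[130:280,230:430],None,fx=4,fy=4,interpolation=2)[:,:,::-1])
b=blobs(s,(0,0,120),(179,45,255),(270,180,70,60),30); print(b)
E
```

```text
[311.86388385 208.89905245]
[(array([310.95064378, 210.7167382 ]), np.int32(466), ((310.8907470703125, 210.83135986328125), (17.447853088378906, 29.339685440063477), 43.02506637573242))]
```

View pics/m8b.png

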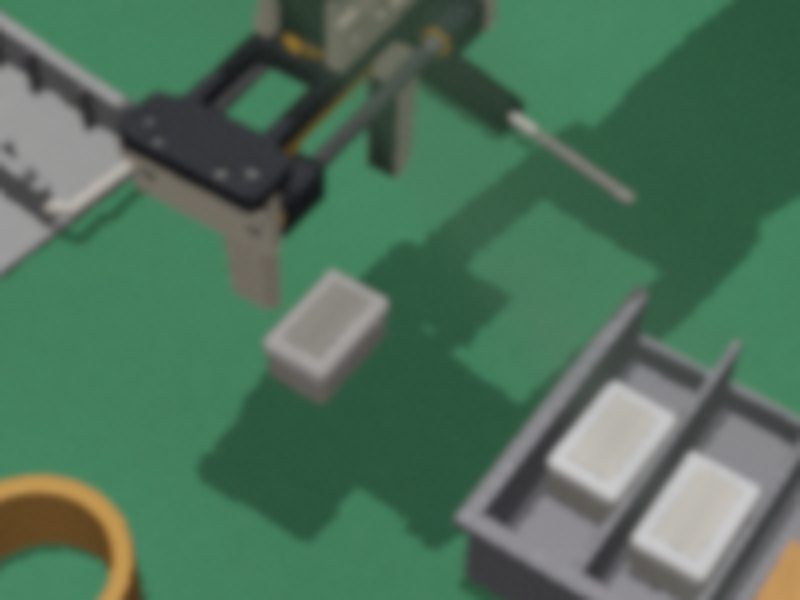

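```bash
python3 - <<'E'
from h import *
s=Cam("scene8.npz")
P=np.array([s.plane(cr(q,230,130,4),.030)[:2] for q in [(333,270),(390,303),(321,380),(264,342)]]); print(P.round(4),P.mean(0))
E
python3 p.py .57 0.002 .012 91.3
```

```text
[[ 0.5441 -0.0153]
 [ 0.5441  0.0214]
 [ 0.6035  0.0229]
 [ 0.6021 -0.0144]] [0.57344958 0.0036541 ]
t 15.55 pos [0.5698 0.0024 0.0975] F [0.1696 0.7966 0.2364] w 0.9984447025460782 q [-0.0852  0.1308  1.7141 -0.0009  1.2878 -0.1115]
shift mm [-0.2178 -0.5505 85.4639] turn deg [0.4957 0.107  0.2198]
```

>>> {"fn": "carry_out", "kwargs": {
  "rows": [
    [0, 0.001, 0.03, 0.5, 0, 0.2, 1],
    [0, 0, 0.03, 0, 0, 0, 0.7],
    [0, 0, 0.018, 0, 0, 0, 0.7],
    [0, 0, 0.008, 0, 0, 0, 0.7],
    [0, 0, 0, 0, 0, 0, 0.7]
  ]
}}

```text
time_s: 16.18
tool_pos: [0.571, 0.0023, 0.0115]
eef_rot: [2.199, 2.243, -0.003]
ft_force: [-0.9, -0.1, 1.0]
gripper_width: 0.851
```

>>> {"fn": "carry_out", "kwargs": {
  "rows": [
    [0, 0, 0, 0, 0, 0, 0.4],
    [0, 0, 0, 0, 0, 0, 0],
    [0, 0, 0, 0, 0, 0, 0],
    [0, 0, 0, 0, 0, 0, 0]
  ]
}}

```text
time_s: 16.68
tool_pos: [0.5717, 0.0022, 0.0124]
eef_rot: [2.197, 2.243, -0.001]
ft_force: [-1.1, -0.2, 5.8]
gripper_width: 0.648
```

>>> {"fn": "carry_out", "kwargs": {
  "rows": [
    [0, 0, -0.01, 0, 0, 0, 0],
    [0, 0, -0.02, 0, 0, 0, 0],
    [0, 0, -0.03, 0, 0, 0, 0],
    [0, 0, -0.03, 0, 0, 0, 0],
    [0, 0, -0.03, 0, 0, 0, 0]
  ]
}}

```text
time_s: 17.3
tool_pos: [0.571, 0.0025, 0.1337]
eef_rot: [2.197, 2.243, -0.001]
ft_force: [-0.2, 0.4, -2.7]
gripper_width: 0.642
```

```bash
python3 - <<'E'
from h import *
t=Cam("top0.npz");np.set_printoptions(precision=4,suppress=True)
T=lambda p:cr(p,180,155,6)
# lane tray corners at rim .054 in top
P=np.array([t.plane(T(q),.054)[:2] for q in [(78,80),(551,58),(567,532),(88,552)]]); print(P,P.mean(0))
# left-lane edges: wall tops: outer wall inner edge, divider at rim
for q in[(104,100),(233,97),(246,97),(378,93)]: print(q,t.plane(T(q),.054)[:2])
print("card",t.plane([213.86,210.08],.0046))
E
python3 p.py .555 .2625 .12 91.3
```

```text
[[0.636  0.2948]
 [0.6399 0.128 ]
 [0.475  0.1233]
 [0.4711 0.2888]] [0.5555 0.2087]
(104, 100) [0.6287 0.2855]
(233, 97) [0.6287 0.2399]
(246, 97) [0.6286 0.2353]
(378, 93) [0.6289 0.1888]
card [0.5502 0.2629 0.0046]
t 17.3 pos [0.571  0.0025 0.1337] F [-0.173   0.4431 -2.7419] w 0.6418211352748778 q [-0.0842  0.1073  1.6703 -0.0018  1.3633 -0.1045]
shift mm [260.2928 -10.6275  13.2059] turn deg [ 0.0309  0.1068 -0.1135]
```

>>> {"fn": "carry_out", "kwargs": {
  "rows": [
    [0.03, 0, 0, 0, 0, 0, 0],
    [0.045, 0, 0, 0, 0, 0, 0],
    [0.05, 0, 0, 0, 0, 0, 0],
    [0.05, -0.005, 0, 0, 0, 0, 0],
    [0.05, -0.005, 0, 0, 0, 0, 0]
  ]
}}

```text
time_s: 17.92
tool_pos: [0.5562, 0.2288, 0.1325]
eef_rot: [2.197, 2.243, -0.001]
ft_force: [-0.2, -1.1, -3.2]
gripper_width: 0.646
```

>>> {"fn": "carry_out", "kwargs": {
  "rows": [
    [0.034, 0, 0, 0, 0, 0, 0],
    [0, 0, 0.02, 0, 0, 0, 0],
    [0, 0, 0, 0, 0, 0, 0]
  ]
}}

```text
time_s: 18.3
tool_pos: [0.5539, 0.2602, 0.109]
eef_rot: [-2.198, -2.245, 0.009]
ft_force: [-1.1, -1.5, -3.0]
gripper_width: 0.644
```

```bash
python3 p.py .553 .262 .08 91.3;  python3 - <<'E'
from h import *
from p import *
c=snap(r,"top","9");s=snap(r,"scene","9"); 
cv2.imwrite("pics/m9.png",np.hstack([cv2.resize(c.img[150:265,175:300],None,fx=3,fy=3,interpolation=2),cv2.resize(s.img[200:315,340:475],None,fx=3,fy=3,interpolation=2)])[:580,:,::-1])
E
```

```text
t 18.3 pos [0.5539 0.2602 0.109 ] F [-1.0561 -1.5487 -3.0214] w 0.6439301932437366 q [ 0.3567  0.242   1.5662 -0.0022  1.3385  0.3361]
shift mm [ 1.9408 -0.7569 28.9713] turn deg [-0.2378  0.2099 -0.0908]
```

View pics/m9.png

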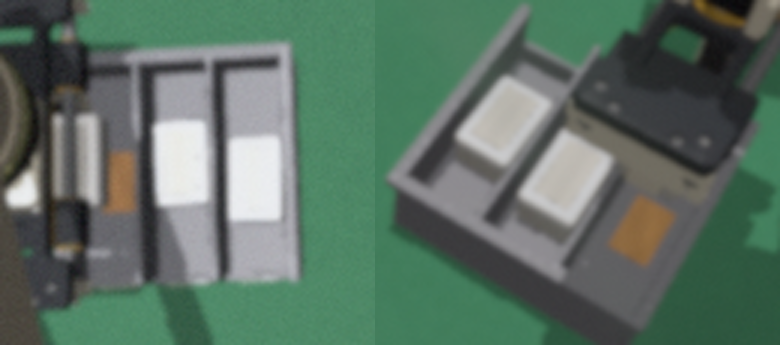

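```bash
python3 - <<'E'
from h import *
t=Cam("top9.npz")
for q in[(102,113),(102,205),(53,113)]: print(t.plane(cr(q,175,150,3),.129))
for q in[(135,60),(150,60),(150,280)]: print("divider rim",t.plane(cr(q,175,150,3),.054))
E
```

```text
[0.58324853 0.23764189 0.129     ]
[0.52458398 0.23697195 0.129     ]
[0.58394872 0.26914605 0.129     ]
divider rim [0.63094818 0.23727849 0.054     ]
divider rim [0.63069916 0.22668557 0.054     ]
divider rim [0.47734514 0.22559271 0.054     ]
```

>>> {"fn": "carry_out", "kwargs": {
  "rows": [
    [0.003, -0.0008, 0.015, -0.2, 0.2, 0, 0],
    [0, 0, 0.015, 0, 0, 0, 0],
    [0, 0, 0.012, 0, 0, 0, 0],
    [0, 0, 0, 0, 0, 0, 0]
  ]
}}

```text
time_s: 18.9
tool_pos: [0.5535, 0.2635, 0.0668]
eef_rot: [-2.198, -2.244, -0.0]
ft_force: [0.1, -1.0, -3.4]
gripper_width: 0.638
```

```bash
python3 p.py .553 .262 .0146 91.3;  python3 - <<'E'
from h import *
from p import *
c=snap(r,"top","10");s=snap(r,"scene","10"); 
cv2.imwrite("pics/m10.png",np.hstack([cv2.resize(c.img[150:265,175:300],None,fx=3,fy=3,interpolation=2),cv2.resize(s.img[200:315,340:475],None,fx=3,fy=3,interpolation=2)])[:580,:,::-1])
E
```

```text
t 18.9 pos [0.5535 0.2635 0.0668] F [ 0.088  -0.9594 -3.4439] w 0.6383833089748064 q [0.3605 0.2827 1.5997 0.0005 1.2592 0.3398]
shift mm [-1.551  -0.4991 52.2421] turn deg [-0.005  -0.0258 -0.1211]
```

View pics/m10.png

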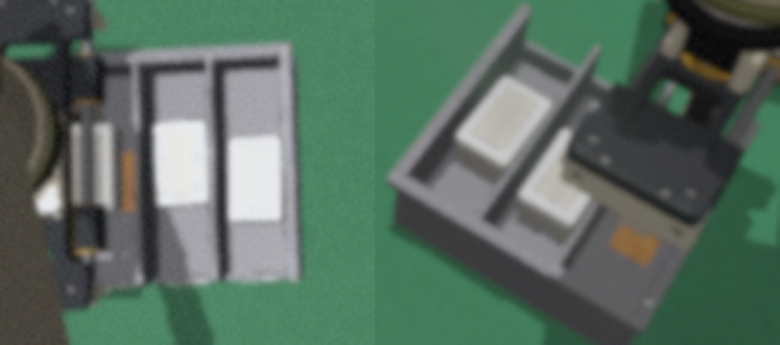

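```bash
python3 - <<'E'
from h import *
t=Cam("top10.npz")
for q in[(114,125),(114,207),(71,125)]: print(t.plane(cr(q,175,150,3),.087))
for q in[(138,166)]: print("divider left rim near tin",t.plane(cr(q,175,150,3),.054),t.plane(cr(q,175,150,3),.004))
im=t.img[205,200:235].astype(int); print(im.sum(1)//3)
im=t.img[190,200:235].astype(int); print(im.sum(1)//3)
E
```

```text
[0.5809413  0.24205926 0.087     ]
[0.52591139 0.24148994 0.087     ]
[0.58157941 0.27114857 0.087     ]
divider left rim near tin [0.5562354  0.23454714 0.054     ] [0.56115681 0.24806822 0.004     ]
[134 127 105  89  81  84 115 142 160 181 191 179 143 105  83  87 100 108
 113 107  95  79  55  39  49  84 147 204 226 229 231 231 232 231 230]
[ 71  73  77  83  81  77  81  93 101 109 117 115 107 101 102 101 102 104
 117 134 145 121  80  50  50  67 106 153 176 187 192 195 199 203 204]
```

The tin's edge at y ≈ 0.242 sits 3–5 mm inside the divider face at about 0.238, so it is centred. I'll lower gently.

>>> {"fn": "carry_out", "kwargs": {
  "rows": [
    [0, 0, 0.012, 0, 0, 0, 0],
    [0, 0, 0.012, 0, 0, 0, 0],
    [0, 0, 0.012, 0, 0, 0, 0],
    [0, 0, 0.008, 0, 0, 0, 0],
    [0, 0, 0, 0, 0, 0, 0]
  ]
}}

```text
time_s: 19.62
tool_pos: [0.5542, 0.2639, 0.0237]
eef_rot: [2.198, 2.244, 0.003]
ft_force: [-0.4, 0.2, -3.9]
gripper_width: 0.642
```

>>> {"fn": "carry_out", "kwargs": {
  "rows": [
    [0, 0, 0.003, 0, 0, 0, 0],
    [0, 0, 0.002, 0, 0, 0, 0],
    [0, 0, 0, 0, 0, 0, 0]
  ]
}}

```text
time_s: 20.0
tool_pos: [0.555, 0.2643, 0.0201]
eef_rot: [2.197, 2.244, 0.006]
ft_force: [0.4, 0.2, -2.9]
gripper_width: 0.644
```

>>> {"fn": "carry_out", "kwargs": {
  "rows": [
    [0, 0, 0.002, 0, 0, 0, 0],
    [0, 0, 0, 0, 0, 0, 0],
    [0, 0, 0, 0, 0, 0, 0]
  ]
}}

```text
time_s: 20.38
tool_pos: [0.555, 0.2643, 0.018]
eef_rot: [2.198, 2.244, 0.005]
ft_force: [-1.1, -0.2, -2.5]
gripper_width: 0.642
```

>>> {"fn": "carry_out", "kwargs": {
  "rows": [
    [0, 0, 0.002, 0, 0, 0, 0],
    [0, 0, 0, 0, 0, 0, 0],
    [0, 0, 0, 0, 0, 0, 0]
  ]
}}

```text
time_s: 20.75
tool_pos: [0.5553, 0.2645, 0.0165]
eef_rot: [2.197, 2.243, 0.006]
ft_force: [-2.5, -1.0, 1.9]
gripper_width: 0.64
```

>>> {"fn": "carry_out", "kwargs": {
  "rows": [
    [0, 0, 0.001, 0, 0, 0, 0],
    [0, 0, 0, 0, 0, 0, 0],
    [0, 0, 0, 0, 0, 0, 0]
  ]
}}

```text
time_s: 21.12
tool_pos: [0.5554, 0.2645, 0.0165]
eef_rot: [2.197, 2.243, 0.006]
ft_force: [-5.2, -2.0, 12.3]
gripper_width: 0.64
```

Firm contact on the floor. I'll open modestly (outer backs stay within the 150 mm lane) and rise.

>>> {"fn": "carry_out", "kwargs": {
  "rows": [
    [0, 0, 0, 0, 0, 0, 0.4],
    [0, 0, 0, 0, 0, 0, 0.6],
    [0, 0, 0, 0, 0, 0, 0.6],
    [0, 0, -0.02, 0, 0, 0, 0.6],
    [0, 0, -0.05, 0, 0, 0, 0.6]
  ]
}}

```text
time_s: 21.75
tool_pos: [0.5526, 0.2633, 0.0837]
eef_rot: [-2.197, -2.243, 0.003]
ft_force: [0.8, 0.2, 0.4]
gripper_width: 0.797
```

>>> {"fn": "carry_out", "kwargs": {
  "rows": [
    [0, 0, -0.06, 0, 0, 0, 0.6],
    [-0.05, 0, -0.03, 0, 0, 0, 0.6],
    [-0.05, 0, 0, 0, 0, 0, 0.6],
    [-0.05, 0, 0, 0, 0, 0, 0.6],
    [-0.05, 0, 0, 0, 0, 0, 0.6]
  ]
}}

```text
time_s: 22.38
tool_pos: [0.5589, 0.0626, 0.1766]
eef_rot: [2.196, 2.243, 0.008]
ft_force: [0.2, 0.2, 0.2]
gripper_width: 0.801
```

>>> {"fn": "carry_out", "kwargs": {
  "rows": [
    [0, 0.05, 0, 0, 0, 0, 0.6],
    [0, 0.05, 0, 0, 0, 0, 0.6],
    [0, 0.04, 0, 0, 0, 0, 0.6],
    [0, 0, 0, 0, 0, 0, 0.6]
  ]
}}

```text
time_s: 22.88
tool_pos: [0.7001, 0.0666, 0.1746]
eef_rot: [2.198, 2.243, 0.005]
ft_force: [0.6, -0.0, 0.4]
gripper_width: 0.799
```

```bash
python3 - <<'E'
from h import *
from p import *
c=snap(r,"top","11");s=snap(r,"scene","11");S=r.sense();print(S["time_s"],S["tool_pos"],S["ft_force"])
cv2.imwrite("pics/m11.png",np.hstack([cv2.resize(c.img[150:265,175:300],None,fx=3,fy=3,interpolation=2),cv2.resize(s.img[200:315,340:475],None,fx=3,fy=3,interpolation=2)])[:580,:,::-1])
cv2.imwrite("pics/top11s.png",c.img[:,:,::-1])
E
```

```text
22.975 [0.6985 0.067  0.1757] [ 0.1805 -0.3465  0.7429]
```

View pics/m11.png

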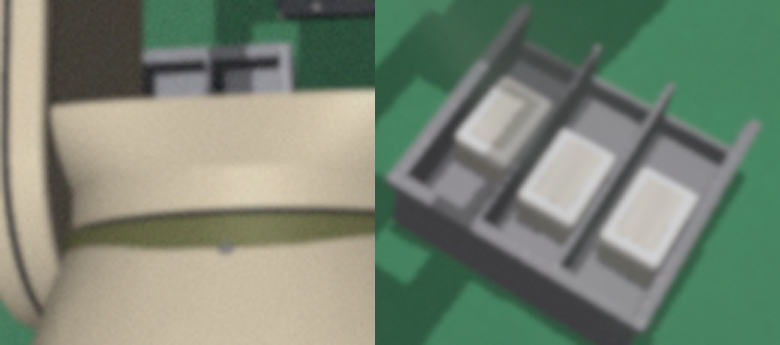

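View pics/scene11.png

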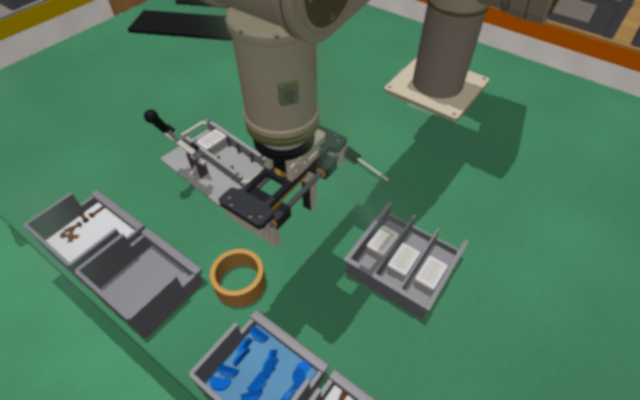

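>>> {"fn": "carry_out", "kwargs": {
  "rows": [
    [-0.05, -0.04, 0, 0, 0, 0, 0.6],
    [-0.05, -0.04, 0, 0, 0, 0, 0.6],
    [-0.04, -0.04, 0, 0, 0, 0, 0.6],
    [0, 0, 0, 0, 0, 0, 0.6]
  ]
}}

```text
time_s: 23.48
tool_pos: [0.5802, -0.0753, 0.1754]
eef_rot: [2.201, 2.239, 0.004]
ft_force: [-0.4, 0.4, -0.0]
gripper_width: 0.797
```

```bash
python3 - <<'E'
from h import *
from p import *
c=snap(r,"top","12");s=snap(r,"scene","12");S=r.sense();print(S["time_s"],S["tool_pos"],S["ft_force"])
cv2.imwrite("pics/m12.png",np.hstack([cv2.resize(c.img[150:265,175:300],None,fx=3,fy=3,interpolation=2),cv2.resize(s.img[200:315,340:475],None,fx=3,fy=3,interpolation=2)])[:580,:,::-1])
cv2.imwrite("pics/top12s.png",cv2.resize(c.img[:,:,::-1],None,fx=1,fy=1))
E
```

```text
23.575 [ 0.583  -0.0732  0.1761] [-0.5316  0.3171  0.8596]
```

View pics/m12.png

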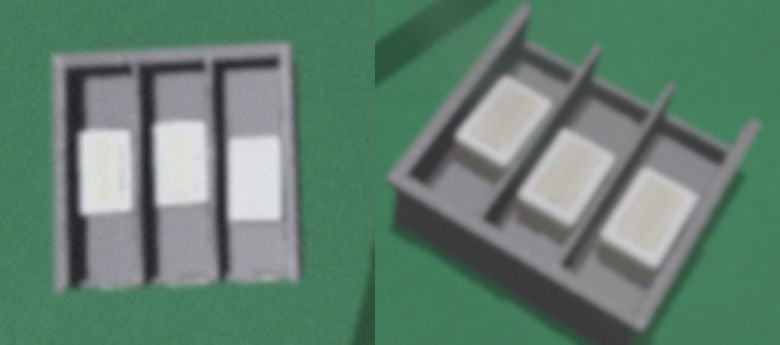

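View pics/top12s.png

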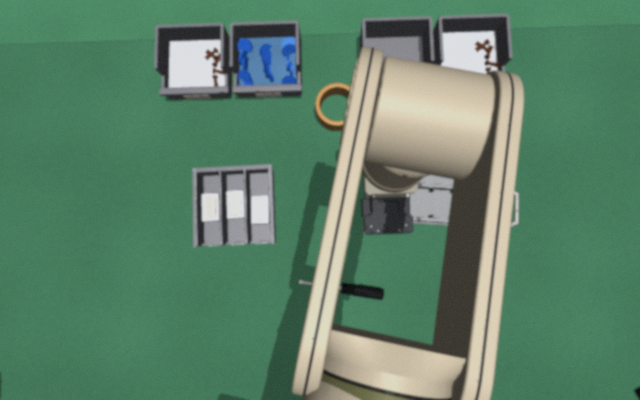

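```bash
python3 - <<'E'
from h import *
t=Cam("top12.npz");s=Cam("scene12.npz");np.set_printoptions(precision=4,suppress=True)
# m12: scene panel starts at col 375
A=[(79,131),(131,129),(133,212),(81,214)]; B=[(655,270),(600,227),(646,169),(697,207)]
X=[]
for a,b in zip(A,B):
    v=tri(t,cr(a,175,150,3),s,cr((b[0]-375,b[1]),340,200,3)); X.append(v[0]); print(v)
X=np.array(X);print("centre",X.mean(0),"vs card",X.mean(0)-[.5503,.2627,.034])
for n,roi in(("scene",(370,220,50,55)),("top",(225,180,50,55))):
    for k in("0","12"):
        print(n,k,[(q[0].round(1),q[1]) for q in blobs(Cam(f"{n}{k}.npz"),(0,0,185),(179,60,255),roi,60)])
for k in("8","12"): print(k,[(q[0].round(1),q[1]) for q in blobs(Cam(f"scene{k}.npz"),(0,0,165),(179,60,255),(190,120,45,35),40)])
cv2.imwrite("pics/m12b.png",cv2.resize(s.img[95:205,130:280],None,fx=4,fy=4,interpolation=2)[:,:,::-1])
E
```

```text
(array([0.585 , 0.2836, 0.0295]), np.float64(0.21085817415834288), np.float64(0.25806126839825455))
(array([0.5843, 0.2444, 0.0375]), np.float64(0.09094589420483397), np.float64(0.10880824715962195))
(array([0.5256, 0.2458, 0.0276]), np.float64(0.4148460744573909), np.float64(0.47501675108705826))
(array([0.5259, 0.2841, 0.0209]), np.float64(0.23523974321411376), np.float64(0.2749990737670443))
centre [0.5552 0.2645 0.0289] vs card [ 0.0049  0.0018 -0.0051]
scene 0 [(array([380.8, 243.6]), np.int32(120)), (array([404.9, 259.2]), np.int32(220))]
scene 12 [(array([382.6, 240.4]), np.int32(361)), (array([403.8, 258.3]), np.int32(482))]
top 0 [(array([235.1, 203.8]), np.int32(475)), (array([259.7, 209. ]), np.int32(498))]
top 12 [(array([235. , 203.7]), np.int32(465)), (array([259.9, 209. ]), np.int32(476))]
8 [(array([210.3, 138.6]), np.int32(292))]
12 [(array([210.3, 138.7]), np.int32(292))]
```

View pics/m12b.png

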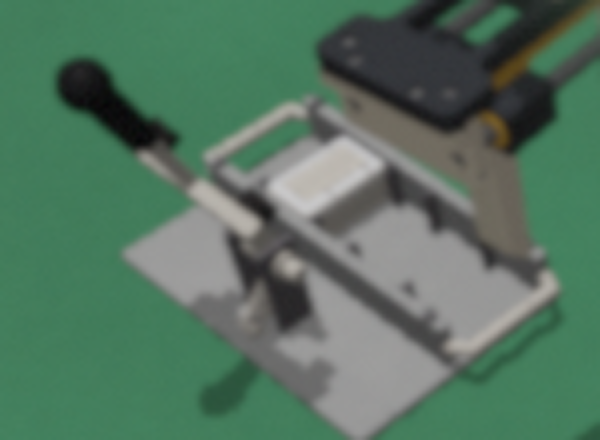

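The full tin is flat and centred over the card, the stock tins and empty tin haven't moved, the arm is open and the gripper is in free air. Handing in.

```bash
python3 -c "
from plant import r
print(r.sign_off())"
```

```text
the job is handed in; nothing more can be done
None
```

I lifted the hold-down arm until it swung open by itself and filed the full tin in the empty lane. I handed in at about 23.6 s of the 72 s; sign-off gave no verdict.

- **Arm:** I pinched the grip, lifted it along its arc to about 88° and let go. It swung on to its stop and was still open in the last picture.
- **Which tin:** I lifted the +y tin first. It read about −3.1 N steady, roughly 0.3 kg, so it is the full one. I never touched the other tin.
- **Filing:** I set the full tin down on open bench and took it again by its ends. I lowered it into the card lane until the force rose, then released it.

**Last checks:**
- **Filed tin:** its centre is about 5 mm along and 2 mm across from the card, inside the limits of 60 and 12 mm. It looks flat in both views.
- **Empty tin:** its image centre agrees within 0.1 pixel before and after the filing.
- **Stock tins:** they are unchanged to about 0.2 pixel in the top view. The scene-view centres are no use for this, because the lighting changed the colour mask.
- **Tape and screwdriver:** I checked these only by eye. They look unmoved, though both are partly hidden in the last top view.
- **Gripper:** it was in free air at hand-in, with the force reading under 1 N.

**One disagreement:** the filed tin's top triangulated to about 29 mm, against an expected 34.6 mm, with single corners from 21 to 38 mm. The same method also read low on the tins in the carrier (25 to 35 mm against 36 mm), so I put it down to blurred corners. The contact height of the fingers agreed with the lane floor to about 2 mm.

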